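# Show an amber bead in the ultraviolet viewing cabinet

## Task

At the prayer bead repair corner a customer wants to see the amber bead glow. Turn the lamp selector on the viewing cabinet to the violet mark, then take the fork that carries the amber bead out of the rack, lower it upright through the slot in the cabinet's roof until the bead is level with the middle of the viewing window, and keep holding it there. Finish while still gripping the fork, with the fork hanging from the gripper and not wedged against the slot's sides, and leave the other two forks and the things on the counter where they are.

Things in the scene. Friction and masses are not known exactly. Their poses are not given: they have to be found in the camera images.
- cabinet: dark blue-grey ultraviolet viewing cabinet, fixed, 180 (x) x 240 (y) x 150 mm high; origin under its centre. Its +x side, facing away from the robot at yaw 0, has the closed glass viewing window (70 mm high, middle 90 mm up). On the roof: black slot collar, 48 x 62 mm, 15 mm high, at x 0, y -40 mm; selector knob at x 0, y +75 mm. Inner floor 10 mm up
- slot (a point): centre of the slot's mouth on top of the collar, 165 mm above the counter; axes as the cabinet's. The slot is 16 mm wide (x), 30 mm long (y), straight down, 25 mm deep including a 5 mm 45-degree lead-in all round its mouth; below it is free space down to the cabinet's floor
- view (a point): point straight below the slot's centre, 75 mm below the collar's top, 90 mm above the counter, level with the middle of the viewing window: where the bead must hang; axes as the cabinet's
- selector (a joint): lamp selector angle (rad), grows clockwise seen from above. Four click positions, each with a coloured dot on the dial: 0 black (off), 0.628 white, 1.257 violet (long-wave ultraviolet), 1.885 blue (last). When let go it is pulled into the nearest click position; passing from one to the next takes about 0.07 N m
- selector_grip (a point): centre of the top of the selector's black bar grip, 183 mm above the counter, on the knob's axis. Bar 40 mm long (point x), 12 mm wide (point y), standing 23 mm above a round skirt of 21 mm radius; a white pointer line marks its +x end. The axes turn with the knob: +x is 0.942 rad anticlockwise of the cabinet's x at off, 0.314 rad clockwise of it at violet
- rack: fixed beech rack, 70 (x) x 180 (y) x 70 mm high, origin under its centre; a base 10 mm thick and a top plate at height 60 to 70 mm with three slots (17 x 31 mm) in a row along y, 52 mm apart; each holds one upright bead fork standing on the base
- fork_amber: aluminium bead fork, 14 mm thick (x), 28 mm wide (y), 140 mm long (z up), 0.08 to 0.15 kg, origin at its lower end; stands in one of the rack's slots, lower end 10 mm above the counter, axes as the rack's. Two tines at the lower end hold a 14 mm honey-amber bead; amber cap on top. Gripped across the 14 mm about 115 mm above its lower end, the fingers clear the collar when the bead is in place
- bead_amber (a point): centre of the amber bead, on the fork's axis, 14 mm above the fork's lower end
- fork_red: the same fork with a dark red bead and cap; stays in the rack
- fork_turquoise: the same fork with a turquoise bead and cap; stays in the rack
- bowl: glazed green bowl, 100 mm across, 45 mm high, loose on the counter; origin under its centre; leave alone
- onyx_tray: black onyx bead tray, 90 x 130 x 16 mm, loose on the counter; origin under its centre; leave alone
- awl: horn-handled awl lying on the counter, about 138 mm long along its x (tip to +x), 25 mm thick; leave alone
Things that resemble listed ones, but are neither listed nor needed, are in the scene too. Leave any blue or green look-alike of the fork_amber alone.

How it is judged:
By the outcome, as a careful person would: the job done as asked, in the order asked, and still so for the second after the job is handed in, while the arm keeps its last pose, push and grip.
It also fails if it takes over 67 s, if anything falls off the work surface, if the arm or the gripper's body presses on something with over 40 N, if the wrist force passes 120 N, or if a joint passes its speed limit or range.

## Robot

A 6-joint arm with a two-finger parallel gripper is mounted at the origin on the work surface. World frame = base frame: x ahead of the robot, y to its left, z up, the work surface at z = 0. Lengths are in mm, angles in rad, forces in N, time in s.
With the tool pointing down it reaches from about 375 to 900 mm from the base axis. Payload 3.1 kg.
Tool frame: the origin (TCP) lies on the centre line of the jaws, within the pads' length; the fingertips stand 17 mm ahead of it and the grasp point (between the pads) lies 2 mm behind it; z points along the fingers, y is the line along which they close (so a half turn about z gives the same grasp; the last joint's range is limited). The gripper opens to 85 mm and grips with 20 to 120 N. Pads are 22 mm wide; open, the fingers measure 114 mm over their backs; the gripper's body (76 mm by 85 mm) begins 54 mm behind the grasp point. The pads swing forward as they close: fully open they stand 13 mm farther back than shut.
Start: joints at [-1.444, 0.527, 1.433, -0, 1.181, -0.178], TCP at [187.587, -596.161, 224.11] pointing down, gripper open.
Joint ranges: [-3.08, 3.08], [-0.75, 2.2], [0.22, 2.44], [-1.43, 4.57], [0, 2.65], [-2.85, 2.85]. Speed limits (rad/s): [2.79, 2.79, 3.14, 3.14, 3.14, 3.14].

## Interface

Orientations are given as a unit quaternion [w, x, y, z].
In Python, from workcell import ctrl gives the robot as it stands.
- The arm moves only by the tool step_arm, never from a script. Its argument "moves" is one flat list of numbers, 7 for each row, row after row: the turn, a rotation vector about the tool's x, y, z in rad, then the shift along the tool's x, y, z in m, then the opening, from -1 (shut) to 1 (fully open). A call has 1 to 12 rows; each row shifts and turns the commanded pose from where the row before left it, along the tool's axes as they then stand; what a row does not reach is not made up. A row lasts 1/8 s, in which the tool goes at most 62.5 mm and 10.7 degrees, less where a joint would pass 70% of its speed; a pose out of reach is approached as far as the arm can. A call is refused whole if a number of a shift passes 0.0625 or a number of a turn 0.188, either way. A call with a gripper value outside its range is refused whole. The fingers move at their own pace and stop on an object; "newtons" is the grip in N (left out, the last holds). Time passes only in rows, so rows that do not move let the fingers close. It gives the time, the measured TCP pose, the force, the opening and the grip force at its end, in the units of the state.
- ctrl.get_state(): the state, without advancing time (a new reading comes with each control period).
- ctrl.get_image(name): name is "side" or "top" or "wrist"; returns a dict with "image" (480x640x3 uint8, blue, green, red), "range_z" (480x640 float32, mm along the optical axis (not along the pixel's ray), 0 where there is no reading), "fx", "fy", "cx", "cy" (pixels), "T" (4x4, takes a point from camera to world coordinates). Camera axes: x right, y down, z forward; pixel columns grow to the right and rows downward; lengths in mm; the calibration is good to about 2 mm. The wrist camera is an equidistant fisheye: a pixel r from the principal point sees the ray r / f radians off the axis. A picture is of the moment at which its call begins.
- ctrl.close_job(): hands the job in; it is judged then, once.
The state is a dict: "time": time; "joint_pos": joint angles; "dq": joint speeds; "joint_efforts": joint torques, N m; "tool_pos": TCP position; "eef_rot": TCP orientation; "contact_force": force on the tool from outside, world axes, zero at the start; "wrist_torque": the same for the moment, N m; "opening": finger opening in mm; "grasp_force": force on a finger pad.
Only numpy, scipy, OpenCV 4.12 (cv2) and the standard library are available. Lean on these libraries where they do the work, as an engineer would, in place of code of your own. Each camera call takes 0.05 s, during which the arm holds its last target. There are 200 camera calls.

## Working session

There is one attempt and no reset: what is moved stays moved. The work goes in short steps, Python scripts to look and compute and a tool call to move; the robot and the scene stay as the last step left them, time stands still between calls to the robot, and variables do not carry over. Pictures are saved under pics/ and viewed, at most 11 in all, crops included, and the job is handed in when it is done.

Besides the shell and the picture viewer there is one more tool, called as a command line: name --argument value ..., lists and objects as JSON in quotes. step_arm: Moves the arm, as the interface text tells. Its arguments: {"type":"object","properties":{"moves":{"type":"array"},"newtons":{"type":"number"}},"required":["moves"]}

```bash
ls; mkdir -p pics
python3 - <<'E'
from workcell import ctrl
import cv2,pickle
print(ctrl.get_state())
for n in("top","side"):
    d=ctrl.get_image(n);pickle.dump(d,open(f"pics/{n}0.pkl","wb"));cv2.imwrite(f"pics/{n}0.png",d["image"]);print(n,d["fx"],d["fy"],d["cx"],d["cy"],d["T"])
E
```

```text
pics
{'time': 0.0, 'joint_pos': array([-1.44450177e+00,  5.28492026e-01,  1.43390257e+00, -5.57022565e-06,
        1.18139465e+00, -1.78469891e-01]), 'dq': array([-0.00057135,  0.00129823, -0.00029374, -0.00112719,  0.00186074,
       -0.00071615]), 'joint_efforts': array([ 3.70044190e-04, -4.42353702e+01, -1.78026420e+01, -1.48104300e-04,
        8.40042980e-03, -2.75034566e-06]), 'tool_pos': array([ 187.49368715, -595.44691451,  223.11766447]), 'eef_rot': array([-1.09798886e-03,  9.88411521e-01,  1.51794136e-01,  2.60741450e-05]), 'contact_force': array([ 0.47138224, -0.68863743,  0.90639613]), 'wrist_torque': array([ 0.0057864 , -0.06850731, -0.01117714]), 'grasp_force': 0.0, 'opening': 85.28895905308971}
top 536.3235448881566 536.3235448881566 319.3258282614873 237.42878042079718 [[-1.72077163e-02 -9.92076126e-01  1.24454228e-01  4.13736425e+02]
 [-9.99801979e-01  1.83173152e-02  7.77685344e-03 -5.73139884e+01]
 [-9.99489795e-03 -1.24295762e-01 -9.92194873e-01  1.48553323e+03]
 [ 0.00000000e+00  0.00000000e+00  0.00000000e+00  1.00000000e+00]]
side 509.48386525309735 509.48386525309735 324.3303433146511 232.24610021868685 [[-9.25522703e-01 -2.14320517e-01  3.12208971e-01  2.08251756e+02]
 [-3.78376520e-01  5.57014459e-01 -7.39301090e-01  7.89603890e+02]
 [-1.54575192e-02 -8.02372487e-01 -5.96623380e-01  8.02078091e+02]
 [ 0.00000000e+00  0.00000000e+00  0.00000000e+00  1.00000000e+00]]
```

View pics/top0.png

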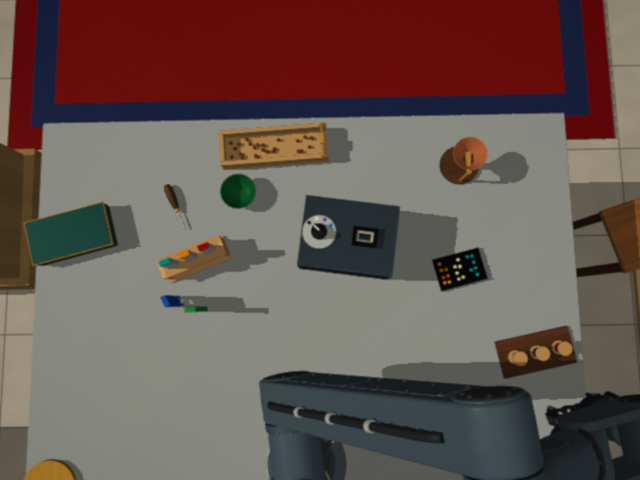

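View pics/side0.png

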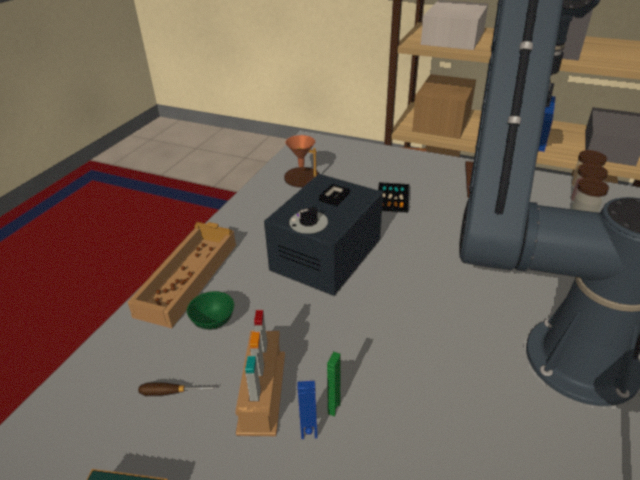

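The top view shows the selector at (319,231), the slot collar at (366,236), and forks in the rack: turquoise (166,262), amber (184,255) and red (203,246). The side view shows the amber cap at (254,340), with blue and green look-alikes beside the rack.

```bash
cat > h.py <<'E'
import numpy as np,cv2,pickle
def world(d):
    v,u=np.mgrid[:480,:640].astype(float);z=d["range_z"]
    P=np.stack([(u-d["cx"])/d["fx"]*z,(v-d["cy"])/d["fy"]*z,z],-1)
    return P@d["T"][:3,:3].T+d["T"][:3,3]
def plane(d,u,v,h):
    r=d["T"][:3,:3]@[(u-d["cx"])/d["fx"],(v-d["cy"])/d["fy"],1.];o=d["T"][:3,3]
    return o+r*(h-o[2])/r[2]
def rect(W,m):
    k,l,st,c=cv2.connectedComponentsWithStats(m.astype(np.uint8));i=1+st[1:,4].argmax()
    p=W[l==i];return cv2.minAreaRect(p[:,:2].astype(np.float32)),p.mean(0),st[i],l==i
E
python3 - <<'E'
from h import *
for n in("top","side"):
    d=pickle.load(open(f"pics/{n}0.pkl","rb"));W=world(d);hsv=cv2.cvtColor(d["image"],cv2.COLOR_BGR2HSV).astype(int)
    H,S,V=[hsv[...,i] for i in range(3)]
    z=W[...,2];ok=(d["range_z"]>0)&(W[...,0]>350)&(W[...,1]<450)
    v,u=np.mgrid[:480,:640]
    box=(u>285)&(u<410)&(v>185)&(v<290) if n=="top" else (u>260)&(u<390)&(v>170)&(v<290)
    print(n,"roof",rect(W,ok&box&(z>143)&(z<157))[:3])
    rk=(u>150)&(u<240)&(v>225)&(v<290) if n=="top" else (u>230)&(u<290)&(v>300)&(v<440)
    print("rack",rect(W,ok&rk&(z>64)&(z<76))[:3])
    for c,(a,b) in dict(amber=(8,22),turq=(80,98),red=(170,180)).items():
        m=rk&(H>=a)&(H<=b)&(S>(200 if c=="amber" else 130))&(V>90)
        if c=="amber": m&=(z>135)
        if m.sum()<4: print(c,m.sum());continue
        _,p,st,l=rect(W,m);uu,vv=u[l].mean(),v[l].mean();print(c,p,st,plane(d,uu,vv,150))
    cv2.imwrite(f"pics/{n}_k.png",0) if 0 else None
    img=d["image"]
    r=img[190:275,290:410] if n=="top" else img[170:250,255:395]
    cv2.imwrite(f"pics/{n}_k.png",cv2.resize(r,None,fx=5,fy=5,interpolation=cv2.INTER_CUBIC))
E
```

```text
top roof (((586.0404052734375, -120.07228088378906), (240.35104370117188, 181.01181030273438), 81.88826751708984), array([ 584.4322838 , -119.42777501,  150.76161281]), array([ 297,  195,  103,   82, 5981], dtype=int32))
rack (((546.4905395507812, 294.6361083984375), (57.70945739746094, 178.39688110351562), 20.881664276123047), array([543.84165239, 289.05753891,  70.08541995]), array([157, 235,  70,  45, 942], dtype=int32))
amber [546.24745007 294.82868428 150.3343219 ] [178 250  12   9  61] [546.27778386 294.92028075 150.        ]
turq [526.90986319 342.83201927 150.61026487] [159 258  11   8  51] [526.96140822 343.01404156 150.        ]
red [554.30474202 222.92725144 245.59395407] [199 244   9   5  14] [564.95707983 244.95555175 150.        ]
side roof (((586.74267578125, -117.14581298828125), (246.7106475830078, 183.23788452148438), 82.40127563476562), array([ 582.37994815, -101.57561045,  148.51662637]), array([ 264,  174,  119,   74, 4109], dtype=int32))
rack (((547.626953125, 298.2296142578125), (56.6993522644043, 180.64251708984375), 21.126815795898438), array([535.29768167, 316.5245988 ,  68.72164253]), array([ 235,  331,   45,   84, 1708], dtype=int32))
amber [543.23928516 305.61057934 154.05408644] [250 332   9  15 110] [545.26928897 302.72222572 150.        ]
turq [527.19476212 349.9743479  147.80125996] [246 357   9  16 120] [526.09801074 351.50963319 150.        ]
red [565.65173665 246.42360531 149.47269827] [257 311   6   8  16] [565.36047134 246.88264432 150.        ]
```

View pics/top_k.png

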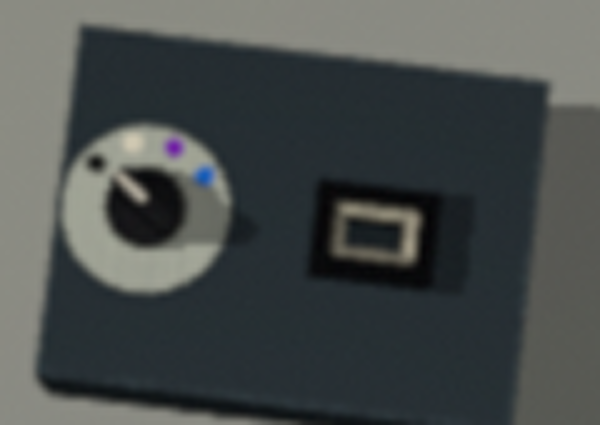

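The crop shows the pointer at the black dot (off), with violet two clicks clockwise. The cabinet yaw is about -0.139 rad. I'll hover above the knob and check with the wrist camera.

```bash
cat >> h.py <<'E'
from scipy.spatial.transform import Rotation as R
def go(s,pos,psi):
    """total tool-frame turn/shift: shift first (present axes), then turn to tool straight down with tool x at yaw psi"""
    q=s["eef_rot"];A=R.from_quat([q[1],q[2],q[3],q[0]])
    B=R.from_matrix(np.array([[np.cos(psi),np.sin(psi),0],[np.sin(psi),-np.cos(psi),0],[0,0,-1]]))
    print("shift mm",A.inv().apply(np.array(pos)-s["tool_pos"]).round(1),"turn",(A.inv()*B).as_rotvec().round(4),"shift after turn",B.inv().apply(np.array(pos)-s["tool_pos"]).round(1))
E
python3 - <<'E'
from h import *
from workcell import ctrl
go(ctrl.get_state(),[597,-45,320],.803)
d=pickle.load(open("pics/top0.pkl","rb"))
for u,v in((172,300),(195,309)): print(plane(d,u,v,140))
E
```

```text
shift mm [ 555.8 -402.5  -95.8] turn [-0.0018 -0.0008 -0.4982] shift after turn [680.5 -87.8 -96.8]
[431.74741314 324.05799054 140.        ]
[408.45938777 266.1955529  140.        ]
```

step_arm --moves '[0, 0, 0, 0.046, -0.0335, -0.008, 0, 0, 0, 0, 0.046, -0.0335, -0.008, 0, 0, 0, 0, 0.046, -0.0335, -0.008, 0, 0, 0, 0, 0.046, -0.0335, -0.008, 0, 0, 0, 0, 0.046, -0.0335, -0.008, 0, 0, 0, 0, 0.046, -0.0335, -0.008, 0, 0, 0, 0, 0.046, -0.0335, -0.008, 0, 0, 0, 0, 0.046, -0.0335, -0.008, 0, 0, 0, 0, 0.046, -0.0335, -0.008, 0, 0, 0, 0, 0.046, -0.0335, -0.008, 0, 0, 0, 0, 0.046, -0.0335, -0.008, 0, 0, 0, 0, 0.046, -0.0335, -0.008, 0]'

```text
time: 1.6
tool_pos: [594.2, -45.3, 320.0]
eef_rot: [-0.0, 0.988, 0.152, -0.0]
contact_force: [0.2, -0.9, -0.1]
opening: 42.7
grasp_force: 0.0
```

step_arm --moves '[0, 0, -0.166, 0, 0, 0, 0, 0, 0, -0.166, 0, 0, 0, 0, 0, 0, -0.166, 0, 0, 0, 0, 0, 0, 0, 0, 0, 0, 0, 0, 0, 0, 0, 0, 0, 0]'

```text
time: 2.22
tool_pos: [593.3, -47.1, 319.8]
eef_rot: [-0.0, 0.921, 0.39, -0.0]
contact_force: [0.6, 0.0, -0.0]
opening: 42.5
grasp_force: 0.0
```

Run:
```python
from h import *
from workcell import ctrl
s=ctrl.get_state();print(s["time"],s["tool_pos"],s["opening"],s["joint_pos"],s["contact_force"]);go(s,[597,-45,320],.803)
d=ctrl.get_image("wrist");pickle.dump(d,open("pics/w1.pkl","wb"));cv2.imwrite("pics/w1.png",d["image"]);print(d["fx"],d["cx"],d["cy"],d["T"])
```

```text
2.225 [593.31757949 -47.05203898 319.82684166] 42.50240398780531 [-2.66723804e-01  3.93983065e-01  1.38730857e+00 -2.03766123e-05
  1.36092494e+00  5.03643587e-01] [ 0.55474719  0.02154834 -0.01265555]
shift mm [ 4.   1.2 -0.2] turn [-0.0005  0.0003 -0.0026] shift after turn [ 4.   1.2 -0.2]
371.64829954431775 320.2681322981767 236.43548182007913 [[ 7.18180762e-01 -6.58214908e-01 -2.25764320e-01  6.51564994e+02]
 [-6.95856584e-01 -6.79374142e-01 -2.32882782e-01  1.36455981e+01]
 [-9.15227083e-05  3.24351522e-01 -9.45936616e-01  4.69812861e+02]
 [ 0.00000000e+00  0.00000000e+00  0.00000000e+00  1.00000000e+00]]
```

View pics/w1.png

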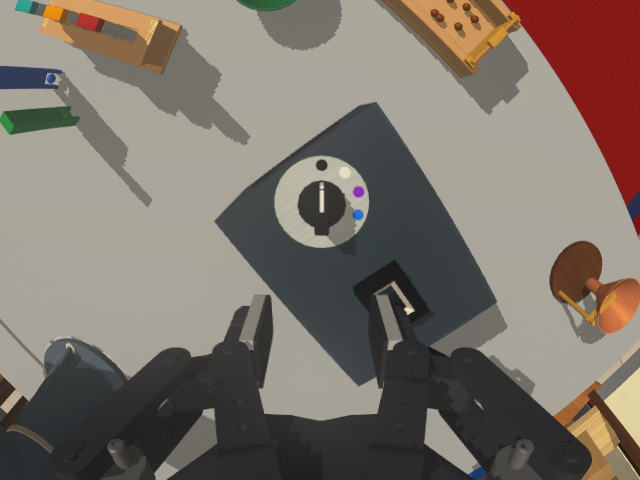

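The wrist view shows the dial centred near (321,202), the bar vertical and so aligned with the gripper, and the collar around (393,296). I'll cast these pixels to positions.

```bash
cat >> h.py <<'E'
def fplane(d,uv,h):
    uv=np.atleast_2d(np.array(uv,float));x=(uv-[d["cx"],d["cy"]])/d["fx"];t=np.linalg.norm(x,axis=1,keepdims=True)
    r=np.hstack([x/np.maximum(t,1e-9)*np.sin(t),np.cos(t)])@d["T"][:3,:3].T;o=d["T"][:3,3]
    return o+r*((h-o[2])/r[:,2:])
def blob(m,box):
    u0,u1,v0,v1=box;M=np.zeros(m.shape,np.uint8);M[v0:v1,u0:u1]=m[v0:v1,u0:u1]
    c=max(cv2.findContours(M,cv2.RETR_EXTERNAL,cv2.CHAIN_APPROX_NONE)[0],key=cv2.contourArea);return c[:,0,:]
E
python3 - <<'E'
from h import *
d=pickle.load(open("pics/w1.pkl","rb"));g=cv2.cvtColor(d["image"],cv2.COLOR_BGR2HSV);V=g[...,2].astype(int)
c=blob((V>100)&(g[...,1]<70),(268,375,150,255))
P=fplane(d,cv2.convexHull(c)[:,0,:],150)[:,:2].astype(np.float32);print("dial",cv2.minEnclosingCircle(P),cv2.fitEllipse(P))
c=blob(V>120,(312,330,180,216));P=fplane(d,c,183)[:,:2].astype(np.float32);print("pointer",cv2.minAreaRect(P),cv2.fitLine(P,2,0,.01,.01).ravel())
print("bar ends",fplane(d,[[321,178],[321,235]],183))
print(V[290:300,360:400:4])
# roof corners from picture
print("corners z150",fplane(d,[[376,103],[496,302],[216,221],[360,384]],150))
E
```

```text
dial ((597.7343139648438, -42.89337921142578), 42.57940673828125) ((597.7415771484375, -42.93701171875), (84.6083984375, 84.77820587158203), 109.78440856933594)
pointer ((604.1306762695312, -36.09156036376953), (17.961509704589844, 3.1911635398864746), 46.015438079833984) [  0.69229305   0.72161645 604.22156    -36.126495  ]
bar ends [[617.06111047 -22.74809393 183.        ]
 [584.40072674 -56.49261135 183.        ]]
[[ 30  30  33  33  31 117  54  49  50 166]
 [ 34  33  33  32  54 112  49  48  50 143]
 [ 34  33  30  31 100  74  47  49  46 130]
 [ 32  33  36  32 121  40  47  50  43  92]
 [ 33  34  34  45 115  67  76  48  41  52]
 [ 33  32  32  50 112 108 112  47  40  34]
 [ 33  31  27  41 117 128 129  64  38  39]
 [ 31  32  32  41 109 128 128  77  37  37]
 [ 33  31  30  39  79 128 128  99  37  37]
 [ 33  31  33  40  75 129 127 123  36  37]]
corners z150 [[ 692.48576121  -12.03558804  150.        ]
 [ 658.38308964 -248.54925104  150.        ]
 [ 516.6955499    12.5627034   150.        ]
 [ 485.01952485 -222.57678219  150.        ]]
```

step_arm --moves '[0, 0, 0, 0.006, 0, 0.045, 0, 0, 0, 0, 0, 0, 0.045, 0, 0, 0, 0, 0, 0, 0.03, 0, 0, 0, 0, 0, 0, 0.0165, 0, 0, 0, 0, 0, 0, 0, 0, 0, 0, 0, 0, 0, 0, -1, 0, 0, 0, 0, 0, 0, -1, 0, 0, 0, 0, 0, 0, -1, 0, 0, 0, 0, 0, 0, -1]' --newtons 50

```text
time: 3.4
tool_pos: [597.9, -42.7, 184.1]
eef_rot: [0.0, 0.921, 0.391, 0.0]
contact_force: [-1.0, -0.5, -0.4]
opening: -0.1
grasp_force: 0.0
```

Fingers shut on nothing; look.

Run:
```python
from h import *
from workcell import ctrl
s=ctrl.get_state();print(s)
d=ctrl.get_image("wrist");pickle.dump(d,open("pics/w2.pkl","wb"));e=ctrl.get_image("side")
print("side range near knob",world(e)[205:235:4,300:318:4,2].round())
cv2.imwrite("pics/w2.png",np.hstack([cv2.resize(d["image"],(400,300)),cv2.resize(e["image"][150:300,230:430],(400,300))]))
```

```text
{'time': 3.4, 'joint_pos': array([-2.57638798e-01,  5.40012548e-01,  1.53980589e+00, -1.17325312e-06,
        1.06090516e+00,  5.10403607e-01]), 'dq': array([ 0.00074538,  0.00468961,  0.00326646, -0.00083879, -0.00033486,
       -0.00140642]), 'joint_efforts': array([-2.38949484e-03, -4.30513537e+01, -1.60655487e+01, -7.49087712e-05,
       -4.46127058e-03,  3.08844374e-04]), 'tool_pos': array([597.86112605, -42.74495457, 184.10981531]), 'eef_rot': array([2.66484508e-04, 9.20523708e-01, 3.90686464e-01, 3.43223713e-04]), 'contact_force': array([-1.02796094, -0.52973381, -0.3759143 ]), 'wrist_torque': array([-0.02833838,  0.0105824 ,  0.01595148]), 'grasp_force': 0.0, 'opening': -0.08132547516274717}
side range near knob [[150. 200. 204. 199. 150.]
 [147. 149. 182. 180. 181.]
 [182. 177. 177. 174. 172.]
 [169. 168. 167. 162. 161.]
 [159. 160. 160. 157. 157.]
 [150. 153. 153. 154. 151.]
 [152. 149. 150. 150. 148.]
 [148. 150. 148. 147. 147.]]
```

View pics/w2.png

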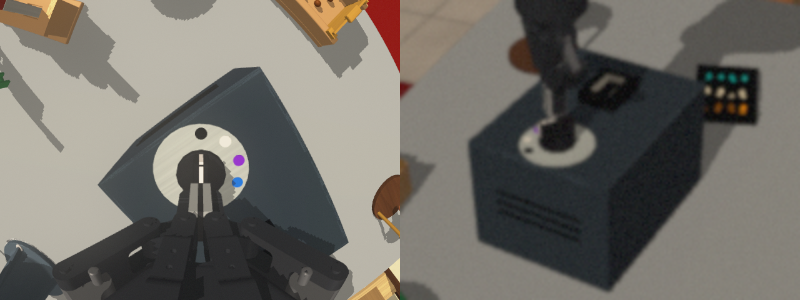

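```bash
cat >> h.py <<'E'
def fproj(d,p):
    c=np.linalg.inv(d["T"])@np.append(p,1);c=c[:3];t=np.arctan2(np.hypot(c[0],c[1]),c[2]);k=t*d["fx"]/np.hypot(c[0],c[1]);return (c[0]*k+d["cx"],c[1]*k+d["cy"])
E
python3 - <<'E'
from h import *
d=pickle.load(open("pics/w2.pkl","rb"))
u=np.array([.694,.719,0])
for z in(150,167,183,200): print(z,[np.round(fproj(d,np.array([597.8,-43,z])+k*u)) for k in(-20,-11,0,11,20)])
for n in("w1","w2"):
    d=pickle.load(open(f"pics/{n}.pkl","rb")); print(n,d["range_z"][200:330:10,320].round(), d["range_z"][200:330:10,312].round())
d=pickle.load(open("pics/w2.pkl","rb"))
cv2.imwrite("pics/w2b.png",cv2.resize(d["image"][190:390,220:440],None,fx=3.5,fy=3,interpolation=2)[:600,:770])
E
```

```text
150 [array([321., 305.]), array([321., 291.]), array([321., 273.]), array([321., 255.]), array([321., 239.])]
167 [array([321., 321.]), array([321., 306.]), array([321., 287.]), array([321., 267.]), array([321., 250.])]
183 [array([321., 338.]), array([321., 323.]), array([321., 303.]), array([321., 282.]), array([321., 263.])]
200 [array([321., 359.]), array([322., 343.]), array([322., 322.]), array([322., 300.]), array([322., 280.])]
w1 [291. 296. 299. 301. 339. 342. 346. 348. 352. 356. 359. 361. 366.] [316. 321. 322. 336. 339. 342. 345. 349. 352. 356. 359. 362. 367.]
w2 [187. 188. 191. 193. 190. 175. 164. 163. 165. 168. 150. 141. 134.] [187. 187. 189. 192. 194. 178. 167. 165. 167. 168. 149. 141. 135.]
```

View pics/w2b.png

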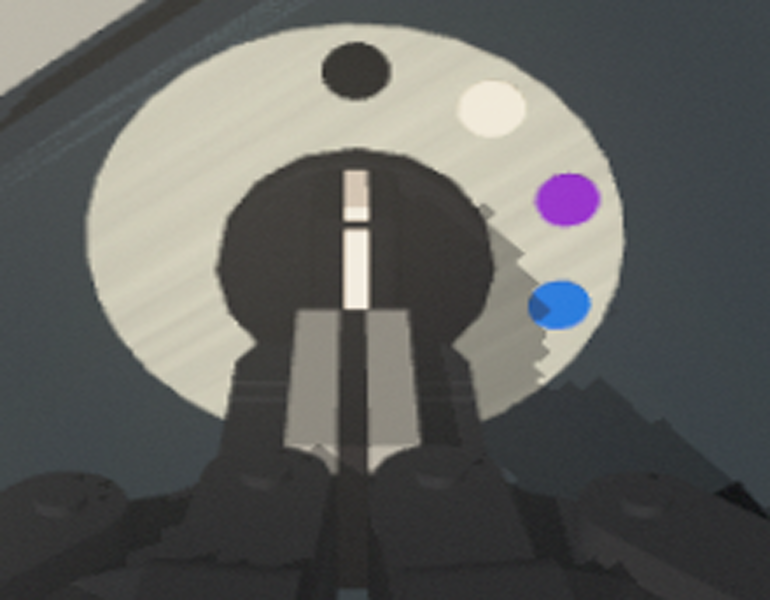

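Run:
```python
from h import *
d=pickle.load(open("pics/w2.pkl","rb"))
def wp(u,v):
    x=(np.array([u,v])-[d["cx"],d["cy"]])/d["fx"];t=np.linalg.norm(x);r=np.append(x/t*np.tan(t),1)*d["range_z"][v,u]
    p=d["T"][:3,:3]@r+d["T"][:3,3]-[597.8,-43,0];return (p[0]*.694+p[1]*.719,p[0]*.719-p[1]*.694,p[2])
for u in(308,314,321,330,336): 
  print(u,[np.round(wp(u,v)).astype(int).tolist() for v in range(250,345,8)])
```

```text
308 [[17, -7, 160], [13, -7, 160], [9, -7, 160], [4, -7, 159], [0, -7, 161], [-5, -7, 160], [11, -6, 199], [12, -5, 207], [12, -5, 212], [12, -5, 219], [11, -5, 223], [12, -5, 229]]
314 [[84, -1, 334], [20, -3, 177], [19, -3, 183], [15, -3, 183], [11, -3, 184], [7, -3, 184], [12, -3, 200], [12, -3, 207], [12, -3, 213], [12, -3, 218], [11, -3, 223], [11, -3, 228]]
321 [[21, 0, 171], [22, 0, 182], [19, 0, 183], [15, 0, 184], [12, 0, 185], [7, 0, 184], [12, 0, 200], [11, 0, 206], [12, 0, 213], [11, 0, 218], [12, 0, 225], [12, 0, 229]]
330 [[20, 4, 167], [21, 4, 178], [19, 4, 184], [15, 4, 183], [11, 4, 183], [7, 4, 184], [12, 3, 200], [12, 3, 207], [12, 3, 213], [11, 3, 217], [11, 3, 223], [12, 3, 229]]
336 [[17, 7, 159], [13, 7, 161], [9, 8, 160], [4, 8, 160], [0, 8, 160], [-5, 8, 160], [12, 6, 200], [12, 6, 207], [12, 5, 213], [12, 5, 219], [12, 5, 224], [12, 5, 229]]
```

The depth shows the shut fingertips at about z 195, some 28 mm higher than the interface text implies, and above the bar (183). The offset is therefore measured: tip = TCP + 11 mm. I'll open, descend 28 mm with a force check, and grip again.

step_arm --moves '[0, 0, 0, 0, 0, 0, 0, 0, 0, 0, 0, 0, 0, 0, 0, 0, 0, 0, 0, 0, 0, 0, 0, 0, 0, 0, 0.01, 0, 0, 0, 0, 0, 0, 0.01, 0, 0, 0, 0, 0, 0, 0.008, 0, 0, 0, 0, 0, 0, 0, 0]'

```text
time: 4.38
tool_pos: [596.9, -42.5, 154.4]
eef_rot: [-0.001, 0.921, 0.391, -0.001]
contact_force: [-0.0, 0.5, 0.2]
opening: 42.7
grasp_force: 0.0
```

step_arm --moves '[0, 0, 0, 0, 0, 0, -1, 0, 0, 0, 0, 0, 0, -1, 0, 0, 0, 0, 0, 0, -1, 0, 0, 0, 0, 0, 0, -1]'

```text
time: 4.88
tool_pos: [598.2, -43.0, 156.1]
eef_rot: [0.001, 0.921, 0.391, 0.001]
contact_force: [1.1, -1.1, 1.0]
opening: 10.9
grasp_force: 51.1
```

Bar gripped. Turn clockwise 1.257 rad (positive about the tool's z).

step_arm --moves '[0, 0, 0.126, 0, 0, 0, -1, 0, 0, 0.126, 0, 0, 0, -1, 0, 0, 0.126, 0, 0, 0, -1, 0, 0, 0.126, 0, 0, 0, -1, 0, 0, 0.126, 0, 0, 0, -1, 0, 0, 0.126, 0, 0, 0, -1, 0, 0, 0.126, 0, 0, 0, -1, 0, 0, 0.126, 0, 0, 0, -1, 0, 0, 0.126, 0, 0, 0, -1, 0, 0, 0.123, 0, 0, 0, -1, 0, 0, 0, 0, 0, 0, -1, 0, 0, 0, 0, 0, 0, -1]'

```text
time: 6.38
tool_pos: [598.4, -43.6, 156.1]
eef_rot: [0.001, 0.975, -0.224, 0.001]
contact_force: [0.4, -4.7, 1.9]
opening: 10.6
grasp_force: 51.3
```

step_arm --moves '[0, 0, 0, 0, 0, 0, 0, 0, 0, 0, 0, 0, 0, 0, 0, 0, 0, 0, 0, 0, 0, 0, 0, 0, 0, 0, 0, 0, 0, 0, 0, 0, 0, -0.04, 0, 0, 0, 0, 0, 0, -0.05, 0, 0, 0, 0, 0, 0, -0.05, 0, 0, 0, 0, 0, 0, -0.04, 0, 0, 0, 0, 0, 0, 0, 0]'

```text
time: 7.5
tool_pos: [599.6, -43.0, 339.9]
eef_rot: [0.0, 0.974, -0.225, 0.004]
contact_force: [0.3, -0.3, -0.9]
opening: 42.8
grasp_force: 0.0
```

Run:
```python
from h import *
from workcell import ctrl
s=ctrl.get_state();print(s["time"],s["tool_pos"],s["eef_rot"],s["opening"])
d=ctrl.get_image("wrist");pickle.dump(d,open("pics/w3.pkl","wb"))
g=cv2.cvtColor(d["image"],cv2.COLOR_BGR2HSV);V=g[...,2].astype(int)
a,b=np.round(fproj(d,[597.8,-43,160])).astype(int);print(a,b)
o=[597.8,-43]
c=blob((V>120),(a-18,a+18,max(b-40,0),b+18));P=fplane(d,c,183)[:,:2].astype(np.float32);print("pointer",cv2.minAreaRect(P),P.mean(0)-o,np.arctan2(*(P.mean(0)-o)[::-1]),"want",-.453)
c=blob((g[...,0]>130)&(g[...,0]<150)&(g[...,1]>100),(0,640,0,480));P=fplane(d,c,150)[:,:2].mean(0)-o;print("violet",P,np.arctan2(P[1],P[0]))
cv2.imwrite("pics/w3.png",d["image"])
go(s,[546,295,330],.37+np.pi/2)
```

```text
7.5 [599.60850278 -43.01384232 339.91093113] [ 3.94140712e-05  9.74350329e-01 -2.24992858e-01  4.43280056e-03] 42.84988788822942
322 209
pointer ((624.4243774414062, -55.281394958496094), (29.546016693115234, 22.211875915527344), 64.07613372802734) [ 28.58232422 -12.8318634 ] -0.42197542150133643 want -0.453
violet [ 30.03278516 -14.64660529] -0.4537489489943635
shift mm [-196.5 -280.3    8.7] turn [ 0.0095 -0.0064 -2.3947] shift after turn [334.5  72.3   9.9]
```

View pics/w3.png

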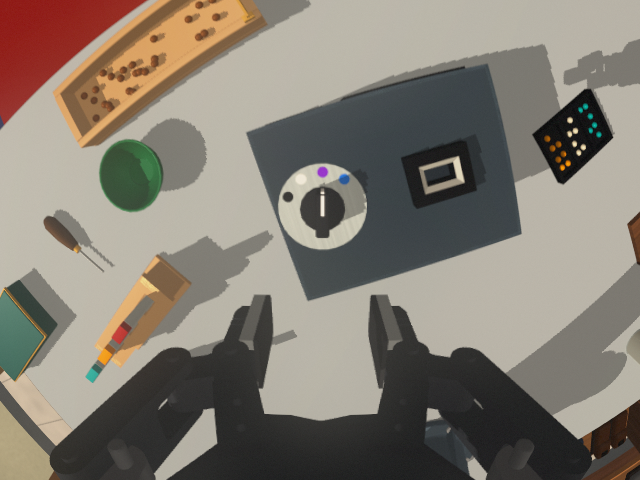

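The pointer (323,195) is in line with the violet dot (323,172), so the selector is done. The lead-in of the slot is visible at (441,175). I'll measure it, then move over the fork.

Run:
```python
from h import *
d=pickle.load(open("pics/w3.pkl","rb"));g=cv2.cvtColor(d["image"],cv2.COLOR_BGR2HSV);V=g[...,2].astype(int)
c=blob(V>90,(405,475,148,205));P=fplane(d,cv2.convexHull(c)[:,0,:],165)[:,:2].astype(np.float32);print("mouth",cv2.minAreaRect(P))
c=blob(V<50,(395,480,135,212));P=fplane(d,cv2.convexHull(c)[:,0,:],165)[:,:2].astype(np.float32);print("collar",cv2.minAreaRect(P))
```

```text
mouth ((581.2476196289062, -156.8051300048828), (40.48124694824219, 26.622453689575195), 82.02172088623047)
collar ((583.0065307617188, -155.93019104003906), (65.48632049560547, 51.252159118652344), 81.9969482421875)
```

step_arm --moves '[0, 0, 0, -0.028, -0.04, 0, 0, 0, 0, 0, -0.028, -0.04, 0, 0, 0, 0, 0, -0.028, -0.04, 0, 0, 0, 0, 0, -0.028, -0.04, 0, 0, 0, 0, 0, -0.028, -0.04, 0, 0, 0, 0, 0, -0.028, -0.04, 0, 0, 0, 0, 0, -0.028, -0.04, 0, 0]'

```text
time: 8.43
tool_pos: [542.9, 296.1, 333.2]
eef_rot: [0.001, 0.974, -0.225, -0.002]
contact_force: [1.1, -0.9, 0.6]
opening: 42.8
grasp_force: 0.0
```

step_arm --moves '[0, 0, -0.18, 0, 0, 0, 0, 0, 0, -0.18, 0, 0, 0, 0, 0, 0, -0.18, 0, 0, 0, 0, 0, 0, -0.18, 0, 0, 0, 0, 0, 0, -0.18, 0, 0, 0, 0, 0, 0, -0.18, 0, 0, 0, 0, 0, 0, -0.18, 0, 0, 0, 0, 0, 0, -0.18, 0, 0, 0, 0, 0, 0, -0.18, 0, 0, 0, 0, 0, 0, -0.18, 0, 0, 0, 0, 0, 0, -0.18, 0, 0, 0, 0, 0, 0, -0.18, 0, 0, 0, 0]'

```text
time: 9.93
tool_pos: [543.2, 294.6, 333.1]
eef_rot: [-0.001, 0.656, 0.755, -0.002]
contact_force: [-0.6, -0.0, -0.7]
opening: 42.8
grasp_force: 0.0
```

step_arm --moves '[0, 0, -0.12, 0, 0, 0, 0, 0, 0, -0.115, 0, 0, 0, 0, 0, 0, 0, 0, 0, 0, 0, 0, 0, 0, 0, 0, 0, 0]'

```text
time: 10.42
tool_pos: [543.9, 294.7, 334.4]
eef_rot: [-0.001, 0.566, 0.825, -0.001]
contact_force: [-0.6, -0.4, -0.8]
opening: 42.6
grasp_force: 0.0
```

Run:
```python
from h import *
from workcell import ctrl
s=ctrl.get_state();print(s["time"],s["tool_pos"],s["joint_pos"])
d=ctrl.get_image("wrist");pickle.dump(d,open("pics/w4.pkl","wb"));cv2.imwrite("pics/w4.png",d["image"])
g=cv2.cvtColor(d["image"],cv2.COLOR_BGR2HSV).astype(int);H,S,V=[g[...,i] for i in range(3)]
go(s,[546,295,330],.37+np.pi/2)
print("exp px",fproj(d,[546,295,150]))
```

```text
10.425 [543.88381411 294.73781666 334.35814051] [ 3.16158464e-01  4.19939492e-01  1.30491146e+00  8.84022744e-05
  1.41910158e+00 -5.22492996e-02]
shift mm [-0.5  2.1  4.4] turn [-0.0024 -0.0002 -0.0016] shift after turn [-0.5  2.1  4.4]
exp px (np.float64(322.59188094601154), np.float64(205.9521447246194))
```

View pics/w4.png

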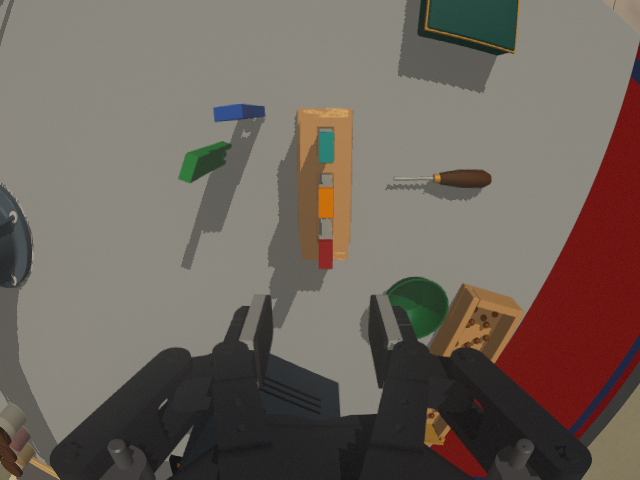

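The rack is vertical in the wrist view, aligned with the tool, with the amber cap at (326,202) between turquoise (326,147) and red (326,254). Measure the cap.

Run:
```python
from h import *
from workcell import ctrl
s=ctrl.get_state()
d=pickle.load(open("pics/w4.pkl","rb"));g=cv2.cvtColor(d["image"],cv2.COLOR_BGR2HSV).astype(int);H,S,V=[g[...,i] for i in range(3)]
for n,m,b in(("amber",(H>10)&(H<22)&(S>235),(312,342,182,222)),("turq",(H>80)&(H<100)&(S>120),(310,345,125,170)),("red",((H<5)|(H>172))&(S>180),(310,345,235,275))):
    c=blob(m,b);P=fplane(d,c,150)[:,:2].astype(np.float32);r=cv2.minAreaRect(P);print(n,cv2.boundingRect(c),r)
    if n=="amber": a=r[0]
go(s,[a[0],a[1],334.4],.37+np.pi/2)
```

```text
amber (319, 188, 14, 30) ((547.349609375, 298.92120361328125), (12.003273010253906, 27.6702880859375), 21.102331161499023)
turq (319, 132, 14, 30) ((528.4568481445312, 347.320068359375), (11.714164733886719, 26.32052230834961), 21.326929092407227)
red (319, 240, 13, 28) ((565.4468994140625, 251.56484985351562), (11.685669898986816, 28.10912322998047), 21.085176467895508)
shift mm [2.7 4.6 0.3] turn [-0.0017 -0.0001 -0.0013] shift after turn [2.7 4.6 0.3]
```

step_arm --moves '[0, 0, 0, 0.002, 0.0045, 0.05, 0, 0, 0, 0, 0, 0, 0.05, 0, 0, 0, 0, 0, 0, 0.04, 0, 0, 0, 0, 0, 0, 0.02, 0, 0, 0, 0, 0, 0, 0, 0, 0, 0, 0, 0, 0, 0, 0]'

```text
time: 11.22
tool_pos: [548.7, 298.7, 176.6]
eef_rot: [0.001, 0.565, 0.825, 0.001]
contact_force: [0.4, 0.7, -0.1]
opening: 43.1
grasp_force: 0.0
```

Run:
```python
from h import *
from workcell import ctrl
go(ctrl.get_state(),[547.3,298.2,98],.3695+np.pi/2)
d=ctrl.get_image("wrist");pickle.dump(d,open("pics/w5.pkl","wb"))
g=cv2.cvtColor(d["image"],cv2.COLOR_BGR2HSV).astype(int);H,S=g[...,0],g[...,1]
c=blob((H>10)&(H<22)&(S>235),(280,370,180,330));print(cv2.boundingRect(c),cv2.minAreaRect(fplane(d,c,150)[:,:2].astype(np.float32)))
```

```text
shift mm [ 0.1 -1.6 78.6] turn [0.0019 0.0001 0.0001] shift after turn [ 0.1 -1.4 78.6]
(305, 249, 26, 52) ((546.9736328125, 300.3309631347656), (12.898150444030762, 29.49410057067871), 21.22481918334961)
```

step_arm --moves '[0, 0, 0, 0.0015, -0.001, 0.04, 0, 0, 0, 0, 0, 0, 0.0265, 0, 0, 0, 0, 0, 0, 0.012, 0, 0, 0, 0, 0, 0, 0, 0]'

```text
time: 11.78
tool_pos: [546.7, 299.5, 97.4]
eef_rot: [0.0, 0.565, 0.825, 0.0]
contact_force: [-0.3, 0.1, 0.7]
opening: 42.2
grasp_force: 0.0
```

step_arm --moves '[0, 0, 0, 0, 0, 0, -1, 0, 0, 0, 0, 0, 0, -1, 0, 0, 0, 0, 0, 0, -1, 0, 0, 0, 0, 0, 0, -1]' --newtons 40

```text
time: 12.28
tool_pos: [547.2, 299.7, 98.6]
eef_rot: [0.001, 0.565, 0.825, 0.001]
contact_force: [-0.2, 0.3, 6.3]
opening: 13.3
grasp_force: 40.6
```

Gripped. Lift.

step_arm --moves '[0, 0, 0, 0, 0, -0.01, -1, 0, 0, 0, 0, 0, -0.02, -1, 0, 0, 0, 0, 0, -0.03, -1, 0, 0, 0, 0, 0, -0.04, -1, 0, 0, 0, 0, 0, -0.04, -1, 0, 0, 0, 0, 0, -0.04, -1, 0, 0, 0, 0, 0, -0.02, -1, 0, 0, 0, 0, 0, 0, -1]'

```text
time: 13.28
tool_pos: [547.2, 299.7, 299.3]
eef_rot: [0.001, 0.565, 0.825, 0.002]
contact_force: [0.0, 0.7, -1.4]
opening: 13.5
grasp_force: 39.8
```

Run:
```python
from h import *
from workcell import ctrl
s=ctrl.get_state();print(s["opening"],s["grasp_force"],s["contact_force"])
go(s,[582,-157,300],-.139+np.pi/2)
```

```text
13.517712072419029 39.78661045432091 [ 0.03959358  0.66163784 -1.39964716]
shift mm [-438.4 -132.7   -1.2] turn [ 0.0044 -0.001   0.5091] shift after turn [-447.5   97.8   -0.7]
```

step_arm --moves '[0, 0, 0, -0.02, -0.006, 0, -1, 0, 0, 0, -0.04, -0.012, 0, -1, 0, 0, 0, -0.042, -0.013, 0, -1, 0, 0, 0, -0.042, -0.013, 0, -1, 0, 0, 0, -0.042, -0.013, 0, -1, 0, 0, 0, -0.042, -0.013, 0, -1, 0, 0, 0, -0.042, -0.013, 0, -1, 0, 0, 0, -0.042, -0.013, 0, -1, 0, 0, 0, -0.042, -0.013, 0, -1, 0, 0, 0, -0.042, -0.012, 0, -1, 0, 0, 0, -0.03, -0.008, 0, -1, 0, 0, 0, -0.012, -0.003, 0, -1]'

```text
time: 14.78
tool_pos: [580.2, -159.1, 295.2]
eef_rot: [-0.002, 0.566, 0.824, -0.001]
contact_force: [-0.6, -0.2, -1.3]
opening: 13.8
grasp_force: 39.8
```

step_arm --moves '[0, 0, 0.1, 0, 0, 0, -1, 0, 0, 0.1, 0, 0, 0, -1, 0, 0, 0.1, 0, 0, 0, -1, 0, 0, 0.1, 0, 0, 0, -1, 0, 0, 0.1, 0, 0, 0, -1, 0, 0, 0.009, 0, 0, 0, -1, 0, 0, 0, 0, 0, 0, -1, 0, 0, 0, 0, 0, 0, -1]'

```text
time: 15.78
tool_pos: [581.5, -156.5, 296.9]
eef_rot: [-0.0, 0.754, 0.657, -0.0]
contact_force: [0.0, -0.8, -1.4]
opening: 13.5
grasp_force: 39.8
```

Run:
```python
from h import *
from workcell import ctrl
s=ctrl.get_state();print(s["time"],s["tool_pos"],s["opening"],s["contact_force"]);go(s,[582,-157,300],-.139+np.pi/2)
d=ctrl.get_image("wrist");e=ctrl.get_image("side");pickle.dump((d,e,s),open("pics/w6.pkl","wb"))
cv2.imwrite("pics/w6.png",np.vstack([d["image"][100:400,160:480],e["image"][20:320,180:500]]).reshape(2,300,320,3).transpose(1,0,2,3).reshape(300,640,3))
```

```text
15.775 [ 581.5248131  -156.52598435  296.92701475] 13.516285480301066 [ 0.02313772 -0.75271119 -1.44124086]
shift mm [-0.4  0.5 -3.1] turn [-0.0005 -0.0002  0.0009] shift after turn [-0.4  0.5 -3.1]
```

View pics/w6.png

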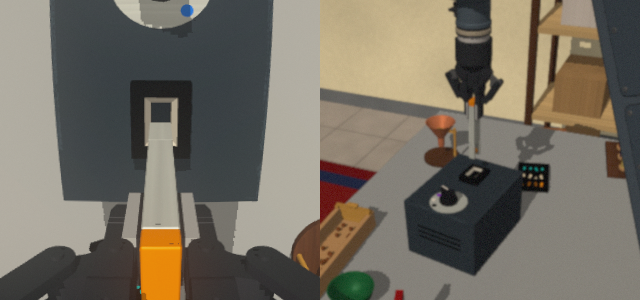

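The fork hangs above the collar: in the wrist crop its lower end is near (159,145) and the collar is centred near x 161. I'll measure the offset.

Run:
```python
from h import *
d,e,s=pickle.load(open("pics/w6.pkl","rb"));V=cv2.cvtColor(d["image"],cv2.COLOR_BGR2GRAY).astype(int)
for r in range(192,262,4): print(r,V[r,288:354:2].tolist())
cv2.imwrite("pics/w6b.png",cv2.resize(d["image"][170:290,270:370],None,fx=5,fy=5,interpolation=2))
```

```text
192 [64, 42, 33, 33, 31, 34, 32, 32, 33, 34, 31, 32, 33, 34, 34, 34, 33, 33, 37, 33, 29, 32, 33, 34, 34, 32, 30, 34, 31, 33, 34, 33, 54]
196 [62, 39, 34, 35, 35, 32, 35, 34, 33, 34, 33, 32, 33, 34, 33, 32, 34, 34, 34, 34, 32, 34, 28, 33, 32, 32, 32, 32, 31, 31, 35, 33, 54]
200 [67, 42, 33, 33, 33, 31, 35, 34, 97, 137, 128, 119, 118, 120, 118, 119, 120, 119, 118, 119, 119, 119, 121, 153, 168, 65, 32, 31, 34, 34, 33, 33, 58]
204 [62, 48, 33, 34, 35, 32, 33, 31, 98, 139, 138, 130, 50, 51, 49, 47, 48, 50, 51, 49, 49, 67, 167, 167, 168, 68, 34, 33, 32, 32, 32, 34, 54]
208 [62, 48, 36, 32, 34, 33, 34, 33, 97, 139, 139, 130, 50, 49, 49, 50, 50, 49, 50, 51, 50, 65, 167, 166, 166, 56, 33, 37, 38, 34, 35, 32, 52]
212 [65, 45, 34, 35, 35, 35, 35, 35, 98, 140, 138, 129, 50, 48, 49, 49, 52, 50, 50, 48, 49, 87, 167, 166, 166, 48, 34, 32, 32, 34, 34, 33, 55]
216 [64, 54, 33, 37, 36, 36, 36, 32, 100, 139, 139, 130, 50, 50, 52, 51, 49, 48, 50, 51, 51, 85, 168, 166, 167, 48, 33, 37, 32, 33, 32, 35, 63]
220 [63, 55, 35, 34, 36, 36, 36, 33, 99, 140, 140, 129, 49, 52, 53, 49, 50, 52, 50, 50, 51, 86, 166,
[... 860 characters left out ...]
69, 169, 170, 168, 165, 162, 165, 166, 168, 168, 167, 164, 210, 150, 40, 39, 39, 36, 39, 40, 50, 64]
248 [67, 65, 39, 38, 38, 39, 41, 38, 39, 38, 136, 170, 169, 170, 169, 165, 163, 165, 168, 168, 169, 168, 154, 41, 39, 41, 40, 40, 40, 39, 38, 46, 66]
252 [65, 65, 41, 38, 41, 40, 41, 40, 40, 45, 164, 170, 170, 171, 169, 165, 163, 165, 165, 168, 170, 169, 150, 44, 40, 39, 41, 42, 39, 39, 40, 47, 66]
256 [66, 67, 42, 38, 39, 41, 39, 39, 42, 53, 164, 169, 171, 171, 167, 165, 162, 164, 166, 168, 170, 170, 159, 51, 43, 38, 42, 39, 39, 41, 37, 57, 66]
260 [68, 66, 67, 56, 54, 54, 56, 56, 55, 94, 166, 168, 171, 172, 167, 166, 162, 164, 167, 168, 170, 170, 170, 72, 55, 54, 55, 55, 52, 54, 55, 60, 65]
```

View pics/w6b.png

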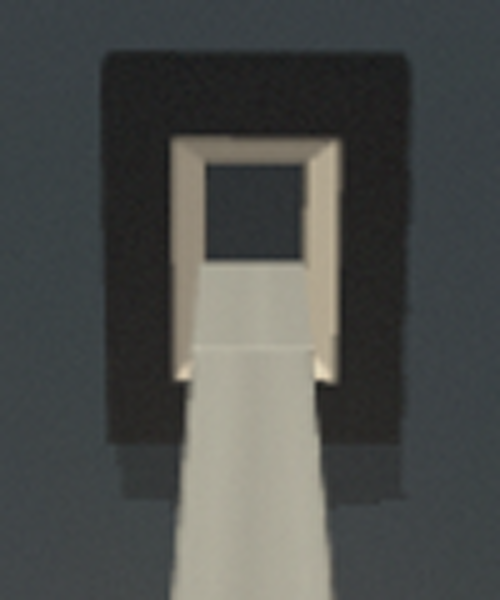

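Run:
```python
from h import *
d,e,s=pickle.load(open("pics/w6.pkl","rb"));psi=-.139+np.pi/2;t=s["tool_pos"]
ax=np.array([[np.cos(psi),np.sin(psi)],[np.sin(psi),-np.cos(psi)]])
f=lambda uv,z:((fplane(d,uv,z)[:,:2]-t[:2])@ax.T).round(1).tolist()
print("mouth corners",f([[304,197.4],[338,197.4],[304.5,246.2],[337.5,246.2]],165))
print("slot inner z160",f([[311,202],[331,202]],160))
for z in(206,208.6,211): print("fork front bottom",z,f([[310.6,222.4],[331.4,222.4]],z))
print("collar",f([[290.5,181],[352,181],[291.5,258.5],[350.5,258.5]],165))
```

```text
mouth corners [[19.7, -12.7], [19.8, 13.7], [-20.7, -12.8], [-20.6, 14.0]]
slot inner z160 [[14.8, -7.4], [14.9, 8.5]]
fork front bottom 206 [[11.8, -6.6], [11.8, 7.5]]
fork front bottom 208.6 [[12.5, -6.5], [12.6, 7.4]]
fork front bottom 211 [[13.3, -6.4], [13.3, 7.4]]
collar [[32.8, -23.0], [32.9, 24.4], [-31.5, -23.6], [-31.4, 24.9]]
```

step_arm --moves '[0, 0, 0, 0.001, 0, 0.01, -1, 0, 0, 0, 0, 0, 0.02, -1, 0, 0, 0, 0, 0, 0.01, -1, 0, 0, 0, 0, 0, 0.005, -1, 0, 0, 0, 0, 0, 0.005, -1, 0, 0, 0, 0, 0, 0.005, -1, 0, 0, 0, 0, 0, 0.005, -1, 0, 0, 0, 0, 0, 0, -1]'

```text
time: 16.88
tool_pos: [581.6, -155.6, 236.7]
eef_rot: [-0.0, 0.755, 0.656, -0.0]
contact_force: [-0.5, 0.2, -1.5]
opening: 13.7
grasp_force: 39.8
```

Run:
```python
from workcell import ctrl
import time
s=ctrl.get_state();print(s["contact_force"],s["wrist_torque"],s["tool_pos"],s["opening"])
```

```text
[-0.48739642  0.21289712 -1.49020369] [ 0.03210195  0.00128629 -0.0080125 ] [ 581.60185599 -155.5836492   236.74434047] 13.706971223236948
```

No contact, and the tip is already in the slot. Continue down.

step_arm --moves '[0, 0, 0, 0, 0, 0.01, -1, 0, 0, 0, 0, 0, 0.01, -1, 0, 0, 0, 0, 0, 0.01, -1, 0, 0, 0, 0, 0, 0.01, -1, 0, 0, 0, 0, 0, 0.01, -1, 0, 0, 0, 0, 0, 0.01, -1, 0, 0, 0, 0, 0, 0.01, -1, 0, 0, 0, 0, 0, 0, -1, 0, 0, 0, 0, 0, 0, -1]'

```text
time: 18.0
tool_pos: [582.1, -155.8, 167.3]
eef_rot: [0.0, 0.754, 0.656, 0.0]
contact_force: [-0.0, 0.2, -0.6]
opening: 13.2
grasp_force: 39.7
```

Run:
```python
from h import *
from workcell import ctrl
s=ctrl.get_state();print(s["contact_force"],s["wrist_torque"],s["tool_pos"],s["eef_rot"])
d=ctrl.get_image("wrist");e=ctrl.get_image("side");pickle.dump((d,e,s),open("pics/w7.pkl","wb"))
W=world(e);hs=cv2.cvtColor(e["image"],cv2.COLOR_BGR2HSV)
m=(hs[...,0]>8)&(hs[...,0]<22)&(hs[...,1]>180)
m[:,:280]=0;m[:90]=0;m[260:]=0;m[:,380:]=0
print([ (v,u,W[v,u].round().tolist()) for v,u in np.argwhere(m)[::4]][:15])
a=cv2.resize(d["image"][180:330,260:380],(480,600));b=cv2.resize(e["image"][120:220,290:350],(320,600)) if 0 else cv2.resize(e["image"][110:230,290:354],(320,600))
cv2.imwrite("pics/w7.png",np.hstack([a,b]))
```

```text
[-0.00961507  0.2453788  -0.64649922] [ 0.02666657  0.00509843 -0.03827351] [ 582.05422319 -155.7821526   167.30851875] [1.91217047e-04 7.54496719e-01 6.56303784e-01 8.80645728e-05]
[(np.int64(171), np.int64(297), [822.0, -455.0, 11.0]), (np.int64(171), np.int64(332), [587.0, -160.0, 217.0]), (np.int64(172), np.int64(329), [591.0, -151.0, 219.0]), (np.int64(172), np.int64(333), [583.0, -156.0, 217.0]), (np.int64(173), np.int64(330), [589.0, -152.0, 216.0]), (np.int64(173), np.int64(334), [580.0, -155.0, 216.0]), (np.int64(174), np.int64(332), [582.0, -146.0, 218.0]), (np.int64(175), np.int64(329), [589.0, -145.0, 214.0]), (np.int64(175), np.int64(333), [578.0, -143.0, 217.0]), (np.int64(176), np.int64(331), [584.0, -145.0, 212.0]), (np.int64(177), np.int64(330), [585.0, -141.0, 212.0]), (np.int64(179), np.int64(287), [832.0, -403.0, 10.0])]
```

View pics/w7.png

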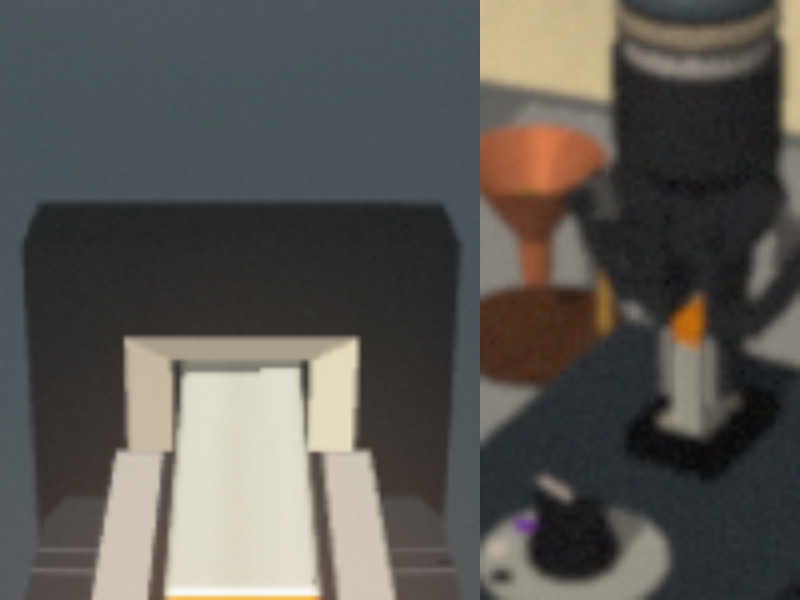

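The fork is in the slot with gaps visible on both sides. I'll check the cap-top height against the collar by depth.

Run:
```python
from h import *
d,e,s=pickle.load(open("pics/w7.pkl","rb"))
psi=-.139+np.pi/2;t=s["tool_pos"];ax=np.array([[np.cos(psi),np.sin(psi)],[np.sin(psi),-np.cos(psi)]])
def wp(u,v):
    x=(np.array([u,v])-[d["cx"],d["cy"]])/d["fx"];n=np.linalg.norm(x)+1e-9;r=np.append(x/n*np.tan(n),1)*d["range_z"][v,u]
    p=d["T"][:3,:3]@r+d["T"][:3,3];return (*(ax@(p[:2]-t[:2])).round(1),p[2].round(1))
print("collar top",[wp(u,v) for u,v in((280,250),(320,250),(360,250),(275,280),(365,280))])
print("fork/cap",[wp(321,v) for v in range(272,480,8)])
```

```text
collar top [(np.float64(25.9), np.float64(-17.7), np.float64(165.5)), (np.float64(25.5), np.float64(-0.1), np.float64(164.3)), (np.float64(25.5), np.float64(17.6), np.float64(164.4)), (np.float64(11.4), np.float64(-20.5), np.float64(165.6)), (np.float64(11.2), np.float64(20.4), np.float64(165.2))]
fork/cap [(np.float64(13.1), np.float64(0.4), np.float64(160.5)), (np.float64(12.3), np.float64(0.3), np.float64(167.2)), (np.float64(11.9), np.float64(0.3), np.float64(174.4)), (np.float64(12.7), np.float64(0.3), np.float64(183.3)), (np.float64(12.9), np.float64(0.3), np.float64(190.3)), (np.float64(13.1), np.float64(0.3), np.float64(196.7)), (np.float64(12.2), np.float64(0.3), np.float64(201.1)), (np.float64(11.7), np.float64(0.2), np.float64(205.7)), (np.float64(12.6), np.float64(0.2), np.float64(212.2)), (np.float64(13.2), np.float64(0.2), np.float64(217.6)), (np.float64(11.5), np.float64(0.2), np.float64(219.7)), (np.float64(7.5), np.float64(0.2), np.float64(218.9)), (np.float64(4.2), np.float64(0.2), np.float64(219.1)), (np.float64(0.9), np.float64(0.2), np.float64(219.4)), (np.float64(-3.7), np.float64(0.2), np.float64(218.5)), (np.float64(-6.9), np.float64(0.3), np.float64(219.2)), (np.float64(-12.0), np.float64(0.3), np.float64(218.1)), (np.float64(-237.1), np.float64(1.2), np.float64(0.1)), (np.float64(-250.2), np.float64(1.2), np.float64(1.1)), (np.float64(10.4), np.float64(0.2), np.float64(250.4)), (np.float64(12.1), np.float64(0.1), np.float64(254.7)), (np.float64(11.3), np.float64(0.1), np.float64(256.7)), (np.float64(11.1), np.float64(0.1), np.float64(259.2)), (np.float64(11.9), np.float64(0.1), np.float64(262.3)), (np.float64(12.0), np.float64(0.1), np.float64(264.8)), (np.float64(11.6), np.float64(0.1), np.float64(266.8))]
```

Run:
```python
from h import *
d,e,s=pickle.load(open("pics/w7.pkl","rb"))
psi=-.139+np.pi/2;t=s["tool_pos"];ax=np.array([[np.cos(psi),np.sin(psi)],[np.sin(psi),-np.cos(psi)]])
f=lambda uv,z:((fplane(d,uv,z)[:,:2]-t[:2])@ax.T).round(1).tolist()
print("mouth front",f([[291,264.3],[349.8,264.3]],165),"inner front z160",f([[303.5,270.3],[337.3,270.3]],160))
print("fork at z160 sides",f([[304.8,272.5],[335.3,272.5]],160))
```

```text
mouth front [[18.9, -13.1], [18.9, 13.2]] inner front z160 [[13.8, -7.8], [13.8, 7.9]]
fork at z160 sides [[12.6, -7.2], [12.7, 7.0]]
```

step_arm --moves '[0, 0, 0, 0, 0, 0.003, -1, 0, 0, 0, 0, 0, 0, -1, 0, 0, 0, 0, 0, 0, -1, 0, 0, 0, 0, 0, 0, -1]'

```text
time: 18.6
tool_pos: [581.9, -155.7, 164.2]
eef_rot: [0.0, 0.754, 0.656, 0.0]
contact_force: [0.5, 0.5, -0.3]
opening: 13.7
grasp_force: 39.7
```

Run:
```python
from workcell import ctrl
import numpy as np
F=[];T=[];Z=[]
for i in range(24):
    ctrl.get_image("side");s=ctrl.get_state();F.append(s["contact_force"]);T.append(s["wrist_torque"]);Z.append(s["tool_pos"])
for a in(F,T,Z):print(np.mean(a,0).round(3),np.std(a,0).round(3))
```

```text
[-0.013  0.003 -0.84 ] [0.702 0.439 0.53 ]
[-0.006 -0.002  0.003] [0.03  0.038 0.031]
[ 581.852 -155.685  164.116] [0.015 0.013 0.021]
```

The mean side force is 0 and the vertical load is 0.84 N, which is the fork's weight, so it hangs free. Hand in.

```bash
python3 -c "
from workcell import ctrl
print(ctrl.close_job())"
```

```text
the job is handed in; nothing more can be done
None
```

The job is handed in at about 20 s of the 67 s: the selector points at violet, and the amber fork hangs free in the slot, still gripped, with the bead about 90 mm above the counter by calculation (not seen directly).

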